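# Index the sample carousel

## Robot

A 7-joint arm with a two-finger parallel gripper is mounted at the origin on the work surface; the furniture and walls round the work are solid. World frame = base frame: x ahead of the robot, y to its left, z up, the work surface at z = 0. Lengths are in m, angles in rad, forces in N, time in s.
With the tool pointing down it reaches from about 0.425 to 0.825 m from the base axis. Payload 3.6 kg.
Tool frame: the origin (TCP) lies midway between the tips of the shut fingers; the grasp point (between the pads) lies behind it (bot.grasp_offset is the z of the grasp point in the tool frame, in m); z points along the fingers, y is the line along which they close (so a half turn about z gives the same grasp; the last joint's range is limited). The gripper opens to 93 mm and grips with 3 to 60 N. Pads are 15 mm wide; open, the fingers measure 128 mm over their backs; the gripper's body (75 mm by 188 mm) begins 65 mm behind the grasp point.
Start: joints at [-1.2, 0.615, -0.013, 1.423, 0.008, 1.103, -0.04], TCP at [0.251, 0.599, 0.219] pointing down, gripper open.
Joint ranges: [-3.12, 3.12], [-0.3, 2.06], [-1.34, 1.32], [0.26, 2.42], [-1.36, 4.5], [0.01, 1.98], [-2.84, 2.84]. Speed limits (rad/s): [2.79, 2.79, 3.14, 3.14, 3.14, 3.14, 3.14].

## Interface

Orientations are given as [roll, pitch, yaw] about the fixed x, y, z axes, in that order (R = Rz(yaw) Ry(pitch) Rx(roll)).
In Python, from plant import status, vision, workorder, bot gives the robot as it stands.
- The arm moves only by the tool servo_tool, never from a script. Its argument "series" is a list of rows, each a list of 5 numbers: the closure in counts, from 0 (fully open) to 255 (shut), then the shift along the tool's x, y, z in m, then the turn about the tool's z in rad. A call has 1 to 12 rows; each row is the pose to reach, as a shift and turn from the pose commanded when the call began, along the tool's axes at that moment; what a row does not reach only later rows make up. A row lasts 1/10 s, in which the tool goes at most 50 mm and 8.59 degrees, less where a joint would pass 70% of its speed; a pose out of reach is approached as far as the arm can. A call with a gripper value outside its range is refused whole. The fingers move at their own pace and stop on an object; "force" is the grip in N (left out, the last holds). Time passes only in rows, so rows that repeat a pose let the fingers close. It gives the time, the measured TCP pose, the force, the opening and the grip force at its end, in the units of the state.
- status.sense(): the state, without advancing time (a new reading comes with each control period).
- vision.get_image(name): name is "side" or "top" or "wrist"; returns a dict with "pixels" (480x640x3 uint8, red, green, blue), "intrinsics" (3x3 intrinsics, pixels), "k1" (the pictures are not rectified: a ray, as slopes to the right and down, at radius r is drawn at 1 + k1 r^2 times it, then the intrinsics apply), "T" (4x4, takes a point from camera to world coordinates). Camera axes: x right, y up, looking along -z (the intrinsics and any distortion apply to the point x, -y, -z); pixel columns grow to the right and rows downward; lengths in m; the calibration is good to about 2 mm. A picture is of the moment at which its call begins. There is no depth.
- workorder.close_job(): hands the job in; it is judged then, once.
The state is a dict: "t": time; "joint_positions": joint angles; "dq": joint speeds; "joint_efforts": joint torques, N m; "eef_pos": TCP position; "tcp_rot": TCP orientation; "contact_force": force on the tool from outside, world axes, zero at the start; "moment": the same for the moment, N m; "gripper_width": finger opening in m; "grasp_force": force on a finger pad.
Only numpy, scipy, OpenCV 4.12 (cv2) and the standard library are available. Lean on these libraries where they do the work, as an engineer would, in place of code of your own. Each camera call takes 0.05 s, during which the arm holds its last target. There are 200 camera calls.

## Task

Turn the sample carousel on the bench until its dropper bottle (the one with the rubber bulb on top) points straight at the pointed index post that stands beside it, then let go. Leave the loose white-lidded specimen cup beside the carousel where it stands.

Things in the scene. Friction and masses are not known exactly. Their poses are not given: they have to be found in the camera images.
- rotor: Turning plate of the carousel: aluminium disc 170 mm across, 8 mm thick, free to turn 2.7 rad either way; light friction (1.4 N at a post) holds it. Origin on its vertical axis, 22 mm above the bench. +x runs from the axis through the dropper bottle. Three upright steel turning posts, 12 mm thick, 70 mm from the axis at +60, 180 and -60 degrees from +x, tops 150 mm above the bench.
- dropper: The dropper bottle, fixed in its seat on the disc, 46 mm out from the axis: amber, 34 mm wide, 102 mm tall, slim black rubber bulb on top. Origin at the centre of its underside, 30 mm above the bench. At +120 and -120 degrees round the disc from it stand two amber bottles with flat white caps (39 mm wide, 119 mm tall, tops 149 mm above the bench), fixed too.
- index_post: Plain dark steel index post, fixed to the bench about 130 mm from the rotor's axis, to the robot's left or right of it: round foot 44 mm across, thin stem, pointed top 95 mm above the bench. Origin at the centre of its underside, on the bench.
- cup: Loose screw-cap specimen cup with a white lid, 62 mm wide, 68 mm tall, standing on the bench beside the carousel, on the other side from the index post. Origin at the centre of its underside.
There are look-alikes about, which are no part of the job. What is meant by the index_post is not orange, and is the larger of those in its own colour.

How it is judged:
At the end, for the whole second after the job is handed in: The rotor is at rest with the index post on the line from the rotor's axis through the dropper bottle, on the bottle's side, within 25 mm to either side of that line (about 10 degrees) (x of index_post in the frame of rotor above 0.05 m and y of index_post in the frame of rotor between -0.025 and 0.025 m and angular speed of rotor below 0.05 rad/s); the robot touches nothing.
It fails at once if the specimen cup is shifted by more than 25 mm or tipped over (distance of cup from where it was at the start of the episode above 0.025 m or angle between cup's own z axis and vertical above 0.5 rad).
It also fails if it takes over 42 s, if anything falls off the work surface, if the arm or the gripper's body presses on something with over 40 N, if the wrist force passes 120 N, or if a joint passes its speed limit or range.

## Working session

There is one attempt and no reset: what is moved stays moved. The work goes in short steps, Python scripts to look and compute and a tool call to move; the robot and the scene stay as the last step left them, time stands still between calls to the robot, and variables do not carry over. Pictures are saved under pics/ and viewed, at most 10 in all, crops included, and the job is handed in when it is done.

Besides the shell and the picture viewer there is one more tool, called after "Call:" as name(argument=value, ...), one argument or row to a line, values as JSON. servo_tool: Moves the arm, as the interface text tells. Its arguments: {"type":"object","properties":{"series":{"type":"array","items":{"type":"array","items":{"type":"number"}}},"force":{"type":"number"}},"required":["series"]}

```bash
mkdir -p pics; cat > h.py <<'E'
import numpy as np, cv2
from plant import status, vision, workorder, bot
def grab(n,f=None):
    d=vision.get_image(n)
    if f: cv2.imwrite('pics/'+f,cv2.cvtColor(d['pixels'],cv2.COLOR_RGB2BGR))
    return d
def ray(d,u,v):
    K=np.array(d['intrinsics'],float);k=d['k1']
    p=cv2.undistortPoints(np.array([[[u,v]]],float),K,np.array([k,0,0,0,0.]))[0,0]
    T=np.array(d['T']);return T[:3,3],T[:3,:3]@np.array([p[0],-p[1],-1])
def onz(d,u,v,z):
    o,r=ray(d,u,v);return o+r*(z-o[2])/r[2]
E
python3 - <<'E'
from h import *
a=grab('top','top.png');b=grab('side','side.png')
for d in(a,b):print(np.round(d['T'],3).tolist(),np.round(d['intrinsics'],1).tolist(),d['k1'])
s=status.sense();print({k:np.round(s[k],3).tolist() for k in s},bot.grasp_offset)
E
```

```text
[[0.018, 0.994, -0.112, 0.24], [-0.999, 0.022, 0.037, 0.153], [0.039, 0.111, 0.993, 0.919], [0.0, 0.0, 0.0, 1.0]] [[480.9, 0.0, 320.1], [0.0, 480.9, 242.4], [0.0, 0.0, 1.0]] -0.06835294190987704
[[0.095, 0.785, -0.612, -0.304], [-0.995, 0.068, -0.068, 0.079], [-0.012, 0.616, 0.788, 0.885], [0.0, 0.0, 0.0, 1.0]] [[557.3, 0.0, 324.9], [0.0, 557.3, 238.6], [0.0, 0.0, 1.0]] 0.04116847725320974
{'t': 0.1, 'joint_positions': [-1.201, 0.616, -0.013, 1.425, 0.008, 1.103, -0.04], 'dq': [-0.002, -0.003, -0.001, -0.004, 0.0, -0.0, -0.001], 'joint_efforts': [0.001, -46.005, 0.21, -16.624, -0.061, 0.017, 0.0], 'eef_pos': [0.251, 0.599, 0.218], 'tcp_rot': [-3.139, 0.0, 2.745], 'contact_force': [0.038, 0.547, 0.743], 'moment': [0.011, -0.018, -0.017], 'grasp_force': 0.0, 'gripper_width': 0.093} -0.0188
```

View pics/top.png

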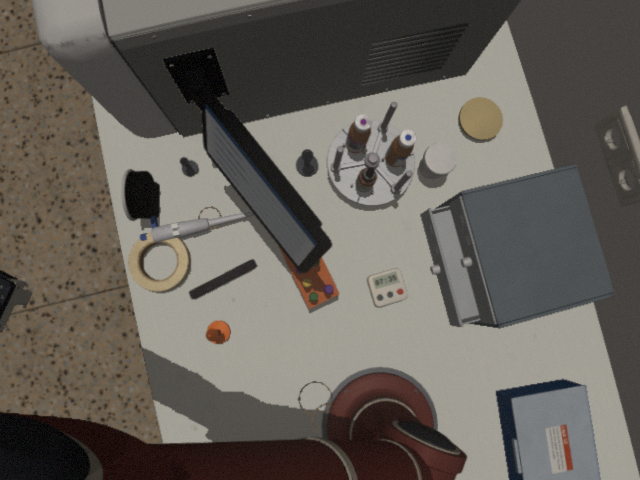

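View pics/side.png

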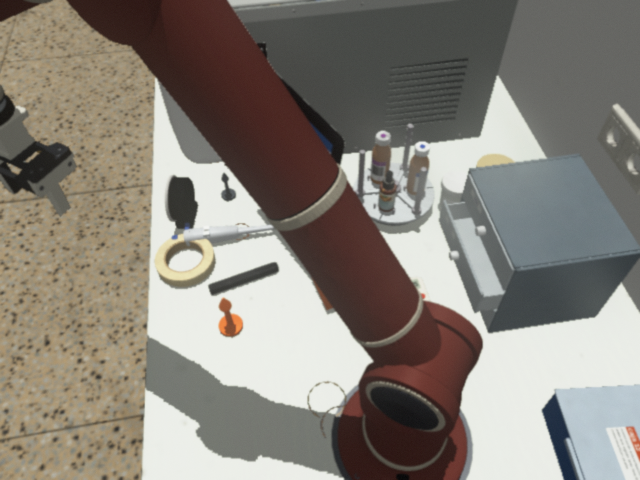

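The top view shows the carousel at about (370,165), with the dropper at (368,175) pointing toward the robot. The large dark index post has its foot at (307,163), on the left. The cup is at (438,160), on the right. A monitor overhangs at about (265,190), and the smaller dark post at (190,166) is a decoy.

```bash
python3 - <<'E'
from h import *
a=grab('top');b=grab('side')
f=lambda d,x,y,z:np.round(onz(d,x,y,z)[:2],3)
print('disc L R B',f(a,327,168,.026),f(a,414,168,.026),f(a,370,207,.026))
print('post foot',f(a,307,165,0.003),'cup lid',f(a,440,158,.068))
print('posttip',f(a,307,153,.095),'droptop',f(a,372,158,.13), 'turning posts tops',f(a,337,150,.15),f(a,392,105,.15),f(a,408,174,.15))
print('caps',f(a,362,121,.149),f(a,407,137,.149))
def tri(p,q):
    o1,r1=ray(a,*p);o2,r2=ray(b,*q);s=np.linalg.lstsq(np.c_[r1,-r2],o2-o1,rcond=None)[0]
    return np.round(o1+r1*s[0],3),np.round(o2+r2*s[1],3)
for z in(.1,.2,.3,.4,.5):print(z,'mon',f(a,328,243,z),f(a,300,270,z),f(a,205,100,z),f(a,205,150,z),'sidecorner',f(b,342,138,z),f(b,335,160,z),f(b,265,48,z))
im=lambda d,s,k:cv2.resize(cv2.cvtColor(d['pixels'],cv2.COLOR_RGB2BGR)[s],None,fx=k,fy=k,interpolation=cv2.INTER_CUBIC)
A=im(a,np.s_[90:220,280:470],4);cv2.imwrite('pics/c1.png',A)
B=im(b,np.s_[40:240,240:500],3);cv2.imwrite('pics/c2.png',B)
E
```

```text
disc L R B [0.483 0.11 ] [ 0.488 -0.058] [0.41  0.027]
post foot [0.494 0.148] cup lid [ 0.497 -0.097]
posttip [0.491 0.149] droptop [0.475 0.039] turning posts tops [0.48 0.1 ] [0.562 0.008] [ 0.443 -0.018]
caps [0.532 0.058] [ 0.507 -0.017]
0.1 mon [0.331 0.109] [0.284 0.156] [0.581 0.332] [0.49  0.327] sidecorner [0.574 0.137] [0.508 0.146] [0.879 0.348]
0.2 mon [0.32  0.115] [0.279 0.156] [0.54 0.31] [0.459 0.306] sidecorner [0.462 0.129] [0.404 0.137] [0.728 0.314]
0.3 mon [0.309 0.12 ] [0.273 0.156] [0.498 0.288] [0.429 0.285] sidecorner [0.35  0.122] [0.301 0.129] [0.578 0.279]
0.4 mon [0.298 0.126] [0.268 0.155] [0.456 0.267] [0.398 0.263] sidecorner [0.239 0.115] [0.198 0.12 ] [0.427 0.245]
0.5 mon [0.287 0.131] [0.262 0.155] [0.415 0.245] [0.368 0.242] sidecorner [0.127 0.107] [0.094 0.112] [0.277 0.211]
```

View pics/c1.png

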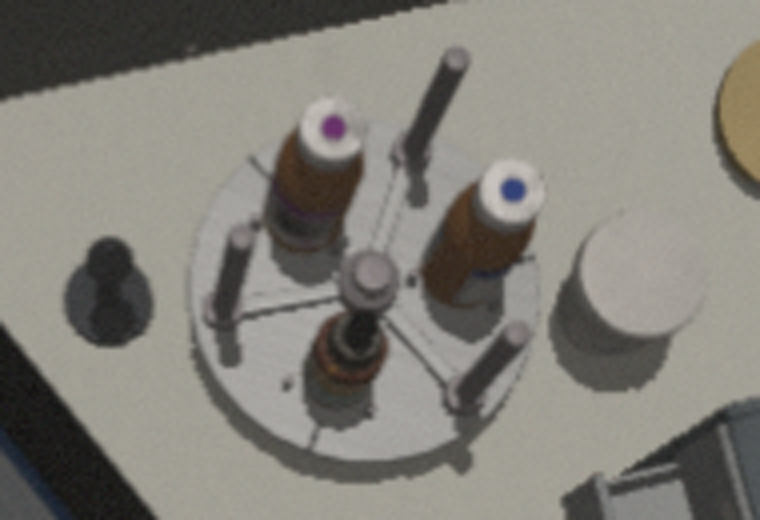

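View pics/c2.png

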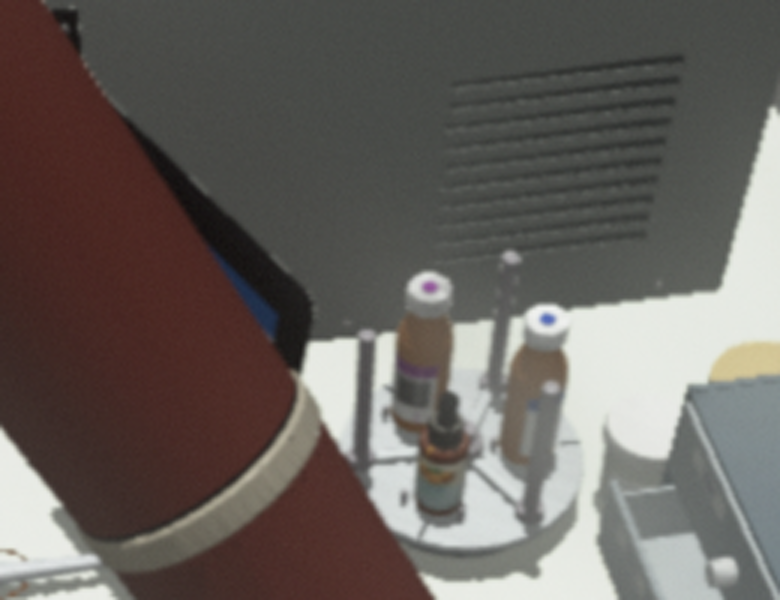

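The crop shows the three steel post tops at (340,150), (394,105) and (409,173). From these the axis is at about (0.495, 0.027) and the dropper points at 163°. The index post bears 90.5°, so the rotor needs about -72°. I'll grip the post nearest the robot at (0.444,-0.019). The monitor's top edge is at z≈0.33, so I rise above it first.

Call:
servo_tool(
  series=[
    [0,0,0,-0.05,0],
    [0,0,0,-0.1,0],
    [50,0,0,-0.15,0],
    [100,0,0,-0.2,0],
    [145,0,0,-0.23,0],
    [145,0,0,-0.23,-0.15],
    [145,0,0,-0.23,-0.3],
    [145,0,0,-0.23,-0.3],
  ],
  force=6,
)

```text
t: 1.0
eef_pos: [0.2512, 0.5994, 0.4484]
tcp_rot: [-3.141, -0.0, 3.045]
contact_force: [0.5, 0.1, -0.2]
gripper_width: 0.0499
grasp_force: 0.0
```

Call:
servo_tool(
  series=[
    [145,-0.02,-0.046,0,0],
    [145,-0.04,-0.092,0,0],
    [145,-0.06,-0.138,0,-0.05],
    [145,-0.08,-0.184,0,-0.1],
    [145,-0.1,-0.23,0,-0.15],
    [145,-0.12,-0.276,0,-0.2],
    [145,-0.14,-0.322,0,-0.25],
    [145,-0.155,-0.368,0,-0.3],
    [145,-0.175,-0.414,0,-0.35],
    [145,-0.195,-0.46,0,-0.4],
    [145,-0.21,-0.506,0,-0.45],
    [145,-0.21,-0.506,0,-0.5],
  ],
)

```text
t: 2.2
eef_pos: [0.4122, 0.0676, 0.4488]
tcp_rot: [-3.138, -0.0, -2.755]
contact_force: [0.2, 1.1, 0.9]
gripper_width: 0.0402
grasp_force: 0.0
```

Call:
servo_tool(
  series=[
    [145,0,-0.045,0,-0.1],
    [145,0.003,-0.093,0,-0.1],
    [145,0.003,-0.093,0.05,-0.1],
    [145,0.003,-0.093,0.1,-0.1],
    [145,0.003,-0.093,0.15,-0.1],
    [145,0.003,-0.093,0.19,-0.1],
    [145,0.003,-0.093,0.19,-0.1],
    [145,0.003,-0.093,0.19,-0.1],
  ],
)

```text
t: 3.0
eef_pos: [0.4455, -0.0113, 0.2593]
tcp_rot: [-3.141, -0.0, -2.64]
contact_force: [0.3, 0.0, 1.0]
gripper_width: 0.0404
grasp_force: 0.0
```

```bash
python3 - <<'E'
from h import *
w=grab('wrist','w1.png');s=status.sense();print(np.round(s['eef_pos'],4),s['tcp_rot'],np.round(w['T'],3).tolist())
E
```

```text
[ 0.4465 -0.0113  0.2605] [-3.13997469e+00  2.94756631e-03 -2.63984885e+00] [[-0.48, -0.852, -0.21, 0.388], [0.877, -0.466, -0.114, -0.043], [-0.001, -0.239, 0.971, 0.425], [0.0, 0.0, 0.0, 1.0]]
```

View pics/w1.png

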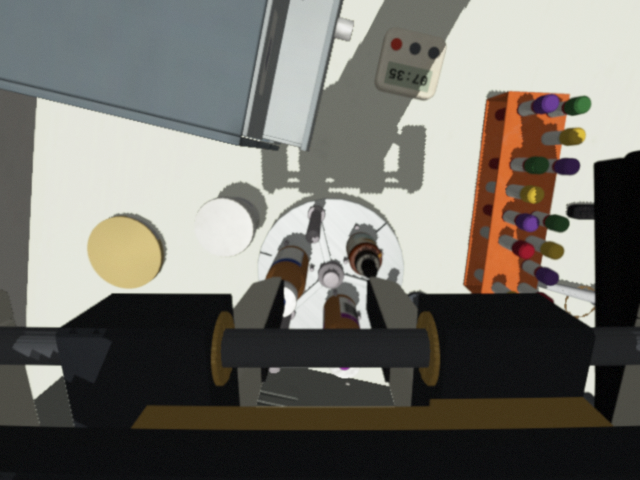

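The wrist view shows our post, with its base near (320,207) and top near (314,238). The dropper bulb is at (368,266).

```bash
python3 - <<'E'
from h import *
w=grab('wrist');im=cv2.cvtColor(w['pixels'],cv2.COLOR_RGB2BGR)
cv2.imwrite('pics/w2.png',cv2.resize(im[185:305,240:420],None,fx=4,fy=4,interpolation=cv2.INTER_CUBIC))
for p,z in(((314,238),.15),((320,208),.03),((332,273),.03),((368,266),.13)):print(p,np.round(onz(w,*p,z),4))
E
```

```text
(314, 238) [ 0.4482 -0.0208  0.15  ]
(320, 208) [ 0.4412 -0.0214  0.03  ]
(332, 273) [0.5007 0.0268 0.03  ]
(368, 266) [0.4519 0.0331 0.13  ]
```

View pics/w2.png

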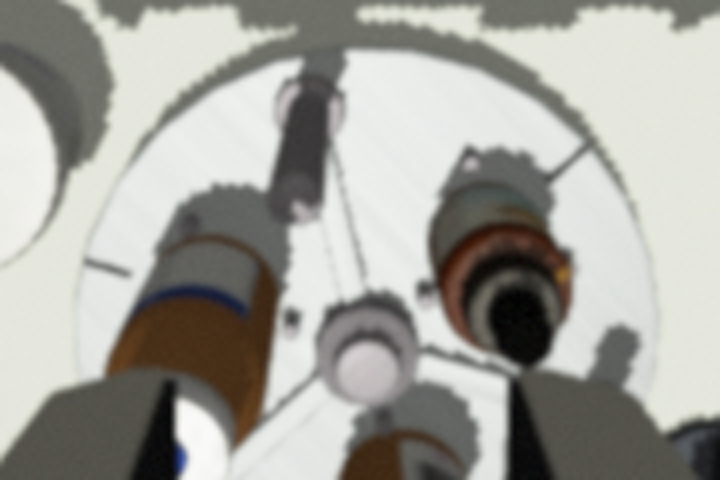

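Call:
servo_tool(
  series=[
    [145,0.006,-0.007,0,0],
    [145,0.006,-0.007,0.04,0],
    [145,0.006,-0.007,0.08,0],
    [145,0.006,-0.007,0.11,0],
    [145,0.006,-0.007,0.13,0],
    [145,0.006,-0.007,0.145,0],
    [145,0.006,-0.007,0.145,0],
    [255,0.006,-0.007,0.145,0],
    [255,0.006,-0.007,0.145,0],
    [255,0.006,-0.007,0.145,0],
    [255,0.006,-0.007,0.145,0],
    [255,0.006,-0.007,0.145,0],
  ],
)

```text
t: 4.3
eef_pos: [0.4439, -0.0208, 0.1144]
tcp_rot: [-3.14, 0.001, -2.639]
contact_force: [-0.8, -2.0, 4.1]
gripper_width: 0.0117
grasp_force: 6.0
```

```bash
python3 - <<'E'
from h import *
s=status.sense();p=np.array(s['eef_pos'])[:2];y=s['tcp_rot'][2];c=np.array([.495,.027])
tx=np.array([np.cos(y),np.sin(y)]);ty=np.array([np.sin(y),-np.cos(y)]);v=p-c;print(p,np.hypot(*v))
for i in range(1,13):
    a=-np.radians(72.5)*i/12;q=c+np.array([[np.cos(a),-np.sin(a)],[np.sin(a),np.cos(a)]])@v-p;print(np.round([q@tx,q@ty,-a],3).tolist())
E
```

```text
[ 0.44385021 -0.02080577] 0.07001209551383608
[0.001, 0.007, 0.105]
[0.002, 0.015, 0.211]
[0.002, 0.022, 0.316]
[0.001, 0.029, 0.422]
[-0.001, 0.036, 0.527]
[-0.003, 0.043, 0.633]
[-0.006, 0.05, 0.738]
[-0.01, 0.056, 0.844]
[-0.014, 0.062, 0.949]
[-0.019, 0.068, 1.054]
[-0.025, 0.073, 1.16]
[-0.031, 0.077, 1.265]
```

Call:
servo_tool(
  series=[
    [255,0.001,0.007,0,0.105],
    [255,0.002,0.015,0,0.21],
    [255,0.002,0.022,0,0.315],
    [255,0.001,0.029,0,0.42],
    [255,-0.001,0.036,0,0.525],
    [255,-0.003,0.043,0,0.635],
    [255,-0.006,0.05,0,0.74],
    [255,-0.01,0.056,0,0.845],
    [255,-0.014,0.062,0,0.95],
    [255,-0.019,0.068,0,1.055],
    [255,-0.025,0.073,0,1.16],
    [255,-0.031,0.077,0,1.265],
  ],
)

```text
t: 5.5
eef_pos: [0.437, 0.0608, 0.1145]
tcp_rot: [3.138, 0.008, 2.375]
contact_force: [4.4, -4.2, -2.9]
gripper_width: 0.0118
grasp_force: 6.0
```

Call:
servo_tool(
  series=[
    [255,0,0,0,0],
    [255,0,0,0,0],
    [178,0,0,0,0],
    [178,0,0,0,0],
    [178,0,0,0,0],
    [178,0,0,0,0],
    [178,0,0,-0.02,0],
    [178,0,0,-0.05,0],
    [178,0,0,-0.09,0],
    [178,0,0,-0.13,0],
    [178,0,0,-0.16,0],
    [178,0,0,-0.16,0],
  ],
)

```text
t: 6.7
eef_pos: [0.4354, 0.0621, 0.2771]
tcp_rot: [3.134, 0.004, 2.38]
contact_force: [0.0, 0.1, -0.0]
gripper_width: 0.0284
grasp_force: 0.0
```

```bash
python3 - <<'E'
from h import *
w=grab('wrist','w3.png')
E
```

```text
(no output)
```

View pics/w3.png

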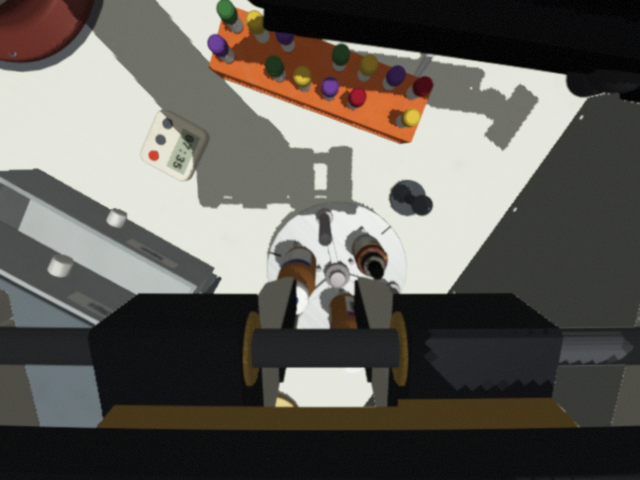

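The wrist view shows the dropper at about (370,250), between the disc hub (337,270) and the index post (foot 405,195). I'll check the bearings numerically.

```bash
python3 - <<'E'
from h import *
w=grab('wrist')
f=lambda u,v,z:onz(w,u,v,z)[:2]
c=np.array([.495,.027])
for n,q in dict(hub=f(336,272,.04),foot=f(405,196,0),tip=f(423,205,.095),bulb=f(375,269,.13),post=f(325,240,.15),pb=f(324,213,.03)).items():
    print(n,np.round(q,3),np.round(np.degrees(np.arctan2(*(q-c)[::-1])),1))
E
```

```text
hub [0.491 0.027] -176.9
foot [0.489 0.146] 93.0
tip [0.485 0.145] 94.8
bulb [0.49  0.072] 96.8
post [0.436 0.061] 150.0
pb [0.432 0.063] 149.8
```

```bash
python3 -c "
from h import *
print(workorder.close_job())"
```

```text
the job is handed in; nothing more can be done
None
```

I turned the carousel about 72° clockwise (seen from above) so the dropper bottle points at the index post, to within about 4° by the last camera check against a limit of 10°; I then let go, raised the arm clear without going near the cup, and handed the job in at about 7 s, though the hand-in returned no verdict.

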